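# Slide the top e-reader onto the stage and cure its seam

### The arm

A 6-joint arm with a two-finger parallel gripper is mounted at the origin on the work surface. World frame = base frame: x ahead of the robot, y to its left, z up, the work surface at z = 0. Lengths are in mm, angles in rad, forces in N, time in s.
With the tool pointing down it reaches from about 350 to 775 mm from the base axis. Payload 7.3 kg.
Tool frame: the origin (TCP) lies midway between the tips of the shut fingers; the grasp point (between the pads) lies 19 mm behind it; z points along the fingers, y is the direction in which the jaws open and shut (so a half turn about z gives the same grasp; the last joint's range is limited). The gripper opens to 92 mm and grips with 3 to 60 N. Pads are 19 mm wide; open, the fingers measure 130 mm over their backs; the gripper's body (75 mm by 190 mm) begins 47 mm behind the grasp point.
Start: joints at [-1.333, 0.342, 1.524, -0, 1.275, -0.146], TCP at [196.608, -486.816, 226.741] pointing down, gripper open.
Joint ranges: [-2.53, 2.53], [-0.77, 2.02], [0.04, 2.7], [-1, 4.14], [0.28, 2.66], [-3.11, 3.11]. Speed limits (rad/s): [2.57, 2.57, 3.14, 3.14, 3.14, 3.14].

### API

Orientations are given as [roll, pitch, yaw] about the fixed x, y, z axes, in that order (R = Rz(yaw) Ry(pitch) Rx(roll)).
In Python, from plant import sensors, imaging, ticket gives the robot as it stands. The module is installed in compiled form; this text tells all that it offers.
- The arm moves only by the tool arm_command, never from a script. Its argument "increments" is one flat list of numbers, 5 for each row, row after row: the closure, from 0 (fully open) to 1 (shut), then the shift along the tool's x, y, z in mm, then the turn about the tool's z in degrees. In form: [hand, dx, dy, dz, spin, hand, dx, dy, dz, spin, ...]. A call has 1 to 20 rows; each row is the pose to reach, as a shift and turn from the pose commanded when the call began, along the tool's axes at that moment; what a row does not reach only later rows make up. A row lasts 1/8 s, in which the tool goes at most 62.5 mm and 10.7 degrees, less where a joint would pass 70% of its speed; a pose out of reach is approached as far as the arm can. A call with a gripper value outside its range is refused whole. The fingers move at their own pace and stop on an object; the grip force is fixed at half the most. Time passes only in rows, so rows that repeat a pose let the fingers close. It gives the time, the measured TCP pose, the force and the opening at its end, in the units of the state.
- sensors.get_obs(): the state, without advancing time (a new reading comes with each control period).
- imaging.capture(name): name is "side" or "top" or "wrist"; returns the picture (400x640x3 uint8, blue, green, red); there is no depth.
- imaging.calibration(name): a dict with "fx", "fy", "cx", "cy" (pixels), "world_to_cam" (4x4, takes a point from world to camera coordinates); the wrist camera has in their place "hand_eye" (4x4, takes a point from camera to tool coordinates, whose origin is the TCP and whose axes are the flange's). Camera axes: x right, y down, z forward; pixel columns grow to the right and rows downward; lengths in mm; the calibration is good to about 2 mm. A picture is of the moment at which its call begins: read the wrist's pose just before it. calibration takes no time and is no camera call.
- ticket.close_job(): hands the job in, once; it reports no verdict.
The state is a dict: "time": time; "joint_positions": joint angles; "dq": joint speeds; "tau": joint torques, N m; "tool_pos": TCP position; "tcp_rot": TCP orientation; "contact_force": force on the tool from outside, world axes, zero at the start; "moment": the same for the moment, N m; "grip_width": finger opening in mm.
Only numpy, scipy, OpenCV 4.12 (cv2) and the standard library are available. Lean on these libraries where they do the work, as an engineer would, in place of code of your own. Each camera call takes 0.05 s, during which the arm holds its last target. There are 200 camera calls.

### The job

Clear every left-over part off the stage and off the pile of e-readers into the green tray; then slide the top e-reader sideways off its pile onto the white stage until it lies home, square against the stop bar, without disturbing the two beneath. Then take the blue curing wand and guide its nose slowly (about 2 cm a second) along the whole orange seam of that e-reader, from the green dot to the far end and back to the dot, keeping the nose over the line and less than a centimetre above the glass, and finally stand the wand upright in the middle of its black pad. Leave everything else alone and never let an e-reader tip up or fall.

Things in the scene. Friction and masses are not known exactly. Their poses are not given: they have to be found in the camera images.
- dock: fixed work dock, 200 mm (x) x 247 mm (y); origin centre of underside on the table. -y half: low grey pile seat, top 10 mm above the table, y -118.5 to -2.5 mm, no walls. +y half: white stage with black disc, top 32.5 mm above the table, y -3.5 to +116.5 mm, ended by a dark steel stop bar, y 116.5 to 128.5 mm, top 41 mm above the table
- stage_home (a point): point on the stage top (dock frame x 0, y +64 mm, height 32.5 mm): where the origin of the top unit lies when it is home, its +y long edge against the stop bar. Axes as the dock's.
- unit_low: the bottom unit of the pile, same as the top unit; stays where it is. Origin centre of underside.
- unit_mid: the middle unit of the pile, same as the top unit; stays where it is. Origin centre of underside.
- unit_top: top of a pile of three loose grey e-readers, each 150 (x) x 105 (y) x 12 mm, 250 g, screen up; origin centre of underside, axes nearly the dock's. Starts 34 mm above the table, 1.5 mm higher than the stage, its +y edge 4 mm from it. Too wide to grip; slides under 2 to 5 N on its -y edge. Orange seam: 126 mm line on top along x at y +44.5 mm; green dot at its -x end
- unit_top_seam0 (a point): point on the top unit's orange seam, on its top face, at unit x = -60 mm, y = +44.5 mm, z = 12 mm (beside the green dot, where the seam begins)
- unit_top_seam1 (a point): point on the top unit's orange seam, on its top face, at unit x = -30 mm, y = +44.5 mm, z = 12 mm
- unit_top_seam2 (a point): point on the top unit's orange seam, on its top face, at unit x = 0 mm, y = +44.5 mm, z = 12 mm
- unit_top_seam3 (a point): point on the top unit's orange seam, on its top face, at unit x = 30 mm, y = +44.5 mm, z = 12 mm
- unit_top_seam4 (a point): point on the top unit's orange seam, on its top face, at unit x = 60 mm, y = +44.5 mm, z = 12 mm (the seam's end)
- battery: blue battery pack with a black band, box 72 x 32 x 20 mm, 80 g; loose, long side along its x, height along its z, origin centre of underside; left lying on the stage at the start. May be absent.
- charger: yellow charger block, box 64 x 34 x 26 mm, 70 g; loose, long side along its x, height along its z, origin centre of underside; left lying on the stage at the start. May be absent.
- can: steel shield can, closed box 66 x 34 x 16 mm, 60 g; loose, long side along its x, height along its z, origin centre of underside; left lying on the top unit at the start. May be absent.
- speaker: red speaker module, box 62 x 28 x 20 mm, 60 g; loose, long side along its x, height along its z, origin centre of underside; left lying on the top unit at the start. May be absent.
- tray: fixed green open parts tray, outside 220 (its x) x 170 (its y) x 40 mm high, walls and floor 5 mm; origin centre of underside on the table
- pad: fixed black rubber parking pad, 150 (its x) x 110 (its y) x 4 mm; origin centre of underside on the table
- wand: loose blue curing wand, 140 g; origin at the level of its underside. Handle bar 112 mm along x, 28 wide, z 28 to 52 mm; grip across its width near x +4 mm (22 mm fingers fit between x -25 and +35). Grey heel x -47 to -29 mm, 60 mm wide. Slim nose, 14 mm thick, points down at x +46 mm. Stands by itself on heel and nose on any flat surface; starts so on the pad
- wand_nose (a point): lower end of the wand's nose: wand frame x +46 mm, y 0, z 0, level with the heel's underside
- tape: bystander: red tape roll lying or standing on the table; leave it alone
- tin: bystander: red tin lying or standing on the table; leave it alone
- driver: bystander: screwdriver lying or standing on the table; leave it alone
- marker: bystander: black marker lying or standing on the table; leave it alone
- flux: bystander: amber jar lying or standing on the table; leave it alone
- pliers: bystander: pliers lying or standing on the table; leave it alone
There are look-alikes about, which are no part of the job. Several things have the shape of the wand; the one meant has the colours described above. Leave any purple look-alike of the unit_top alone.

How it is judged (in metres and radians):
On the way, in this order (a step that is already met when the one before it is completed fails the run):
1. every left-over part lies in the green tray (x of battery in the frame of tray between -0.105 and 0.105 m and y of battery in the frame of tray between -0.08 and 0.08 m and z of each of battery, charger, can, speaker in the frame of tray below 0.045 m and x of charger in the frame of tray between -0.105 and 0.105 m and y of charger in the frame of tray between -0.08 and 0.08 m and x of can in the frame of tray between -0.105 and 0.105 m and y of can in the frame of tray between -0.08 and 0.08 m and x of speaker in the frame of tray between -0.105 and 0.105 m and y of speaker in the frame of tray between -0.08 and 0.08 m), for 0.3 s.
2. the top unit lies flat on the stage, home against the stop bar (x of unit_top in the frame of stage_home between -0.018 and 0.018 m and y of unit_top in the frame of stage_home between -0.008 and 0.006 m and z of unit_top in the frame of stage_home between -0.004 and 0.004 m and angle between the x axis of unit_top and the x axis of dock, either way round below 0.1 rad and linear speed of unit_top below 0.02 m/s), for 0.3 s.
3. the wand's nose passes slowly over seam point 0 (within 10 mm sideways, at most 15 mm above the seam, for 0.4 s) (horizontal distance between wand_nose and unit_top_seam0 below 0.01 m and z of wand_nose in the frame of unit_top_seam0 between -0.004 and 0.015 m), for 0.4 s.
4. the wand's nose passes slowly over seam point 1 (within 10 mm sideways, at most 15 mm above the seam, for 0.4 s) (horizontal distance between wand_nose and unit_top_seam1 below 0.01 m and z of wand_nose in the frame of unit_top_seam1 between -0.004 and 0.015 m), for 0.4 s.
5. the wand's nose passes slowly over seam point 2 (within 10 mm sideways, at most 15 mm above the seam, for 0.4 s) (horizontal distance between wand_nose and unit_top_seam2 below 0.01 m and z of wand_nose in the frame of unit_top_seam2 between -0.004 and 0.015 m), for 0.4 s.
6. the wand's nose passes slowly over seam point 3 (within 10 mm sideways, at most 15 mm above the seam, for 0.4 s) (horizontal distance between wand_nose and unit_top_seam3 below 0.01 m and z of wand_nose in the frame of unit_top_seam3 between -0.004 and 0.015 m), for 0.4 s.
7. the wand's nose passes slowly over seam point 4 (within 10 mm sideways, at most 15 mm above the seam, for 0.4 s) (horizontal distance between wand_nose and unit_top_seam4 below 0.01 m and z of wand_nose in the frame of unit_top_seam4 between -0.004 and 0.015 m), for 0.4 s.
8. the wand's nose passes slowly over seam point 3 on the way back (within 10 mm sideways, at most 15 mm above the seam, for 0.4 s) (all of step 6), for 0.4 s.
9. the wand's nose passes slowly over seam point 1 on the way back (within 10 mm sideways, at most 15 mm above the seam, for 0.4 s) (all of step 4), for 0.4 s.
10. the wand's nose passes slowly over seam point 0 on the way back (within 10 mm sideways, at most 15 mm above the seam, for 0.4 s) (all of step 3), for 0.4 s.
At the end, for the whole second after the job is handed in: All parts in the tray; top unit flat on the stage within 8 mm of the stop bar, 18 mm of centre along it, square within 0.1 rad; lower units within 10 mm of their start; wand upright, at rest on the pad, origin within 45 mm (x) and 35 mm (y) of its centre (all of step 1 and all of step 2 and distance of each of unit_low, unit_mid from where it was at the start of the episode below 0.01 m and x of wand in the frame of pad between -0.045 and 0.045 m and y of wand in the frame of pad between -0.035 and 0.035 m and z of wand in the frame of pad between 0 and 0.01 m and angle between wand's own z axis and vertical below 0.1 rad and linear speed of wand below 0.02 m/s); the robot touches nothing.
It fails at once if an e-reader tips by more than 0.35 rad or falls (angle between any of unit_top, unit_mid, unit_low's own z axis and vertical above 0.35 rad or height (world z) of unit_top below 0.025 m).
It fails at once if a lower e-reader is shifted by more than 20 mm (distance of any of unit_mid, unit_low from where it was at the start of the episode above 0.02 m).
It fails at once if a bystander is moved by more than 40 mm (distance of any of tape, tin, driver, marker, flux, pliers from where it was at the start of the episode above 0.04 m).
Of battery, charger, can, speaker only 3 to 4 are there at a start; the rules pass over those that are not, and their reading is None.
At some moment in a run one of battery, charger may be knocked a few centimetres aside while the robot is not near it.
Once in a run the grip may slacken for a moment while it holds something.
It also fails if it takes over 200 s, if anything falls off the work surface, if the arm or the gripper's body presses on something with over 40 N, if the wrist force passes 120 N, or if a joint passes its speed limit or range.

## Working session

There is one attempt and no reset: what is moved stays moved. The work goes in short steps, Python scripts to look and compute and a tool call to move; the robot and the scene stay as the last step left them, time stands still between calls to the robot, and variables do not carry over. Pictures are saved under pics/ and viewed, about 12 in all and at most 16, crops included, and the job is handed in when it is done.

Besides the shell and the picture viewer there is one more tool, called as name(argument=value, ...), one argument or row to a line, values as JSON. arm_command: Moves the arm, as the interface text tells. Its arguments: {"type":"object","properties":{"increments":{"type":"array","items":{"type":"number"}}},"required":["increments"]}

```bash
mkdir -p pics
cat > h.py <<'E'
import numpy as np, cv2
from plant import sensors, imaging, ticket
from scipy.spatial.transform import Rotation as R
def cal(n):
    c=imaging.calibration(n)
    K=np.array([[c['fx'],0,c['cx']],[0,c['fy'],c['cy']],[0,0,1]])
    return K,c
def pose(o):
    T=np.eye(4);T[:3,:3]=R.from_euler('xyz',o['tcp_rot']).as_matrix();T[:3,3]=o['tool_pos'];return T
def c2w(n,o=None):
    K,c=cal(n)
    if n=='wrist': return K,pose(o or sensors.get_obs())@np.array(c['hand_eye'])
    return K,np.linalg.inv(np.array(c['world_to_cam']))
def plane(n,uv,z,o=None):
    K,T=c2w(n,o); uv=np.atleast_2d(np.array(uv,float))
    d=np.c_[uv,np.ones(len(uv))]@np.linalg.inv(K).T@T[:3,:3].T
    return T[:3,3]+d*((z-T[2,3])/d[:,2])[:,None]
def proj(n,P,o=None):
    K,T=c2w(n,o); P=np.atleast_2d(P); q=(P-T[:3,3])@T[:3,:3]@K.T
    return q[:,:2]/q[:,2:]
def snap(n,f):
    o=sensors.get_obs(); im=imaging.capture(n); cv2.imwrite('pics/'+f+'.png',im); return o,im
def totool(P,o=None):
    "world delta P-TCP in tool axes"
    T=pose(o or sensors.get_obs()); return (np.atleast_2d(P)-T[:3,3])@T[:3,:3]
E
python3 - <<'E'
from h import *
for n in('top','side'): snap(n,n+'0')
o=sensors.get_obs();print({k:np.round(v,3) for k,v in o.items()})
print(np.round(pose(o),3))
for n in('top','side'): print(np.round(c2w(n)[1],3).tolist(),c2w(n)[0].tolist())
print(imaging.calibration('wrist'))
E
```

```text
{'time': np.float64(0.1), 'joint_positions': array([-1.333,  0.343,  1.525, -0.   ,  1.275, -0.146]), 'dq': array([-0.001, -0.002, -0.001,  0.   ,  0.001,  0.001]), 'tau': array([ 1.000e-03, -4.320e+01, -2.447e+01,  7.200e-02,  5.300e-02,
       -0.000e+00]), 'tool_pos': array([ 196.515, -486.454,  226.119]), 'tcp_rot': array([-3.14 , -0.   ,  0.384]), 'contact_force': array([-0.323, -0.257,  0.024]), 'moment': array([ 0.002,  0.031, -0.052]), 'grip_width': np.float64(91.903)}
[[ 9.27000e-01  3.74000e-01 -0.00000e+00  1.96515e+02]
 [ 3.74000e-01 -9.27000e-01  1.00000e-03 -4.86454e+02]
 [ 0.00000e+00 -1.00000e-03 -1.00000e+00  2.26119e+02]
 [ 0.00000e+00  0.00000e+00  0.00000e+00  1.00000e+00]]
[[-0.007, -0.995, 0.101, 357.189], [-1.0, 0.004, -0.027, -42.491], [0.026, -0.101, -0.995, 1329.739], [0.0, 0.0, 0.0, 1.0]] [[418.02964312213663, 0.0, 327.5736735745682], [0.0, 418.02964312213663, 196.8590850684334], [0.0, 0.0, 1.0]]
[[0.975, -0.146, 0.165, 267.112], [-0.221, -0.61, 0.761, -1010.691], [-0.01, -0.778, -0.628, 866.56], [0.0, 0.0, 0.0, 1.0]] [[410.4269216883884, 0.0, 315.91764464243033], [0.0, 410.4269216883884, 198.6640600766693], [0.0, 0.0, 1.0]]
{'fx': 275.36514583910196, 'fy': 275.36514583910196, 'cx': 317.6892063852477, 'cy': 205.2997871044301, 'hand_eye': array([[ 2.86306325e-04, -9.54784113e-01, -2.97299876e-01,
         8.05706219e+01],
       [ 9.99999585e-01,  5.30481030e-04, -7.40628138e-04,
        -9.50184056e-01],
       [ 8.64851924e-04, -2.97299541e-01,  9.54783868e-01,
        -1.59079811e+02],
       [ 0.00000000e+00,  0.00000000e+00,  0.00000000e+00,
         1.00000000e+00]])}
```

View pics/top0.png

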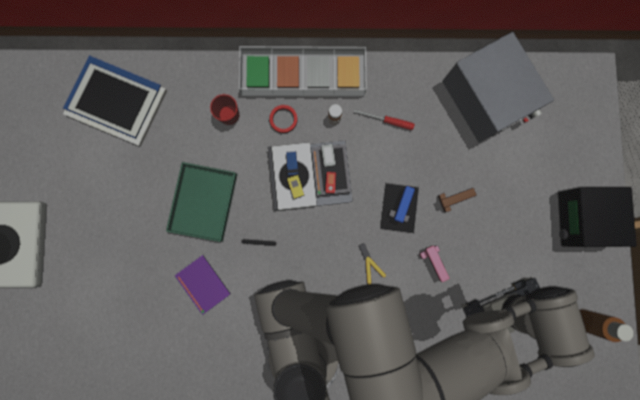

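View pics/side0.png

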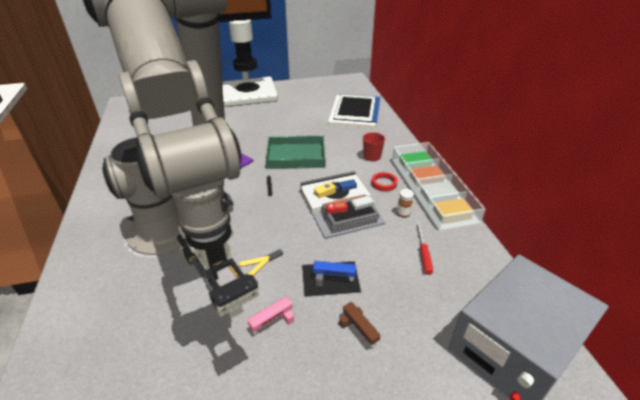

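The top view shows the dock at (310,175), with its stage on the image left, which is world +y. On the stage are the blue battery (292,160) and the yellow charger (296,187). On the pile are the grey can (328,155) and the red speaker (331,182). The tray is at (203,203), and the blue wand stands on its black pad at (400,207). The side view agrees. All four parts are present.

Run:
```python
from h import *
im=cv2.imread('pics/top0.png'); hsv=cv2.cvtColor(im,cv2.COLOR_BGR2HSV)
def obj(name,lo,hi,roi,z):
    m=cv2.inRange(hsv,np.array(lo),np.array(hi)); k=np.zeros_like(m); x0,y0,x1,y1=roi; k[y0:y1,x0:x1]=m[y0:y1,x0:x1]
    cs,_=cv2.findContours(k,cv2.RETR_EXTERNAL,cv2.CHAIN_APPROX_NONE); c=max(cs,key=cv2.contourArea)
    w=plane('top',c[:,0,:],z)[:,:2].astype(np.float32); r=cv2.minAreaRect(w); b=cv2.boxPoints(r)
    e=[b[1]-b[0],b[2]-b[1]]; l=max(e,key=np.linalg.norm); print(name,np.round(r[0]),np.round(r[1]),'long-axis deg',round(np.degrees(np.arctan2(l[1],l[0]))%180,1),cv2.contourArea(c))
obj('battery',(100,80,40),(130,255,255),(275,140,312,215),52)
obj('charger',(20,100,60),(35,255,255),(275,140,312,215),58)
obj('speaker',(0,120,60),(8,255,255),(315,140,350,200),66)
obj('can',(0,0,120),(180,60,255),(317,140,345,168),62)
obj('stage',(0,0,140),(180,40,255),(268,140,316,215),32)
obj('tray',(50,60,20),(90,255,255),(160,150,245,250),40)
obj('pad',(0,0,0),(180,255,45),(375,175,425,240),4)
obj('wand',(105,120,60),(125,255,255),(375,175,425,240),52)
```

```text
battery [600.  34.] [53. 34.] long-axis deg 0.0 146.0
charger [520.  22.] [66. 38.] long-axis deg 18.4 219.0
speaker [531. -84.] [31. 62.] long-axis deg 179.5 178.0
can [619. -79.] [67. 32.] long-axis deg 7.7 190.0
stage [558.  29.] [198. 118.] long-axis deg 6.1 2266.0
tray [474. 312.] [170. 215.] long-axis deg 168.8 3733.0
pad [ 455. -306.] [103. 140.] long-axis deg 172.3 779.5
wand [ 464. -313.] [ 31. 114.] long-axis deg 159.1 318.0
```

arm_command(
  increments=[0, 424, -321, -54, 16, 0, 424, -321, -54, 16, 0, 424, -321, -54, 16, 0, 424, -321, -54, 16, 0, 424, -321, -54, 16, 0, 424, -321, -54, 16, 0, 424, -321, -54, 16, 0, 424, -321, -54, 16, 0, 424, -321, -54, 16, 0, 424, -321, -54, 16, 0, 424, -321, -54, 16, 0, 424, -321, -54, 16, 0, 424, -321, -54, 16, 0, 424, -321, -54, 16],
)

```text
time: 1.85
tool_pos: [469.4, -31.0, 280.8]
tcp_rot: [3.141, -0.0, 0.103]
contact_force: [0.7, 1.4, -0.4]
grip_width: 91.6
```

Run:
```python
from h import *
import pickle
o,im=snap('wrist','w1'); pickle.dump(o,open('o1.pkl','wb'))
print(o['tool_pos'],o['tcp_rot'],o['joint_positions'],o['contact_force'],o['time'])
```

```text
[469.41197506 -30.95705816 280.75818197] [ 3.14145884e+00 -9.86018641e-05  1.03403217e-01] [-2.28915145e-01  2.00972056e-01  1.56730203e+00 -9.61969023e-05
  1.37318171e+00  1.23849685e+00] [ 0.65020405  1.37695994 -0.40789991] 1.85
```

View pics/w1.png

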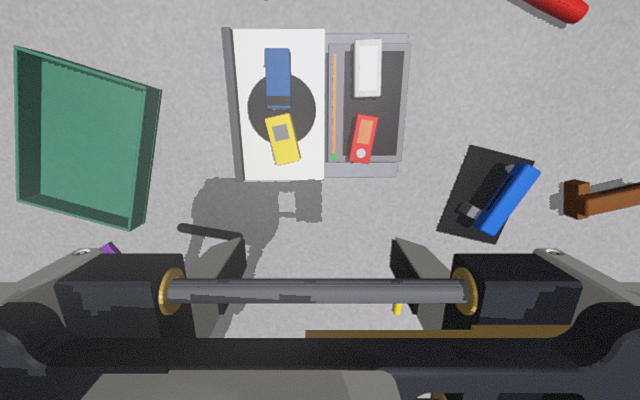

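The wrist view is clear. The battery is at (278,80), the charger (283,138), the can (368,68), and the speaker (363,138). The seam is the vertical line at column 334, with its green dot at (333,157). The stop bar runs along column 230, the tray is at (90,135), and the wand on its pad is at (490,195). Next I'll measure these.

```bash
cat > m.py <<'E'
from h import *
def obj(im,name,lo,hi,roi,z,n='wrist',o=None,pr=True):
    hsv=cv2.cvtColor(im,cv2.COLOR_BGR2HSV)
    m=cv2.inRange(hsv,np.array(lo),np.array(hi)); k=np.zeros_like(m); x0,y0,x1,y1=roi; k[y0:y1,x0:x1]=m[y0:y1,x0:x1]
    k=cv2.morphologyEx(k,cv2.MORPH_CLOSE,np.ones((9,9)))
    cs,_=cv2.findContours(k,cv2.RETR_EXTERNAL,cv2.CHAIN_APPROX_NONE); c=max(cs,key=cv2.contourArea)
    w=plane(n,c[:,0,:],z,o)[:,:2].astype(np.float32); r=cv2.minAreaRect(w); b=cv2.boxPoints(r)
    e=[b[1]-b[0],b[2]-b[1]]; l=max(e,key=np.linalg.norm); a=np.degrees(np.arctan2(l[1],l[0]));a=(a+90)%180-90
    if pr: print(name,np.round(r[0],1),np.round(r[1],1),'long deg',round(a,1))
    return np.array(r[0]),a,b
E
python3 - <<'E'
from m import *
import pickle
o=pickle.load(open('o1.pkl','rb')); im=cv2.imread('pics/w1.png')
obj(im,'battery',(100,80,60),(130,255,255),(240,40,320,112),52.5,o=o)
obj(im,'charger',(20,100,100),(35,255,255),(240,95,320,175),58.5,o=o)
obj(im,'speaker',(0,100,100),(12,255,255),(342,105,395,170),66,o=o)
obj(im,'can',(0,0,165),(180,40,255),(345,35,390,102),62,o=o)
obj(im,'stage',(0,0,200),(180,40,255),(225,25,326,185),32.5,o=o)
obj(im,'seam',(8,80,100),(25,255,255),(328,40,341,168),46,o=o)
obj(im,'dot',(50,100,60),(80,255,255),(325,150,341,168),46,o=o)
obj(im,'tray',(60,60,20),(90,255,255),(0,30,170,240),40,o=o)
obj(im,'pad',(0,0,0),(180,80,50),(430,135,545,250),4,o=o)
obj(im,'wand',(105,150,130),(125,255,255),(430,135,560,250),52,o=o)
cv2.imwrite('pics/w1c.png',cv2.resize(im[20:260,190:570],(760,480),interpolation=cv2.INTER_CUBIC))
E
```

```text
battery [601.1  36.1] [54.9 30.4] long deg 4.2
charger [519.2  22.7] [63.2 35.3] long deg 18.8
speaker [530.9 -83.5] [28.6 61.7] long deg -2.3
can [618.  -74.7] [68.5 54.2] long deg 5.9
stage [556.7  30.3] [199.4 118.9] long deg 6.2
seam [569.4 -41.1] [123.8   3.5] long deg 6.2
dot [502.3 -48.9] [7.1 6.9] long deg 51.5
tray [475.4 306.4] [189.  220.7] long deg -11.2
pad [ 456.4 -304. ] [106.6 145.9] long deg -7.7
wand [ 464.6 -312.7] [ 28.6 111.4] long deg -20.3
```

View pics/w1c.png

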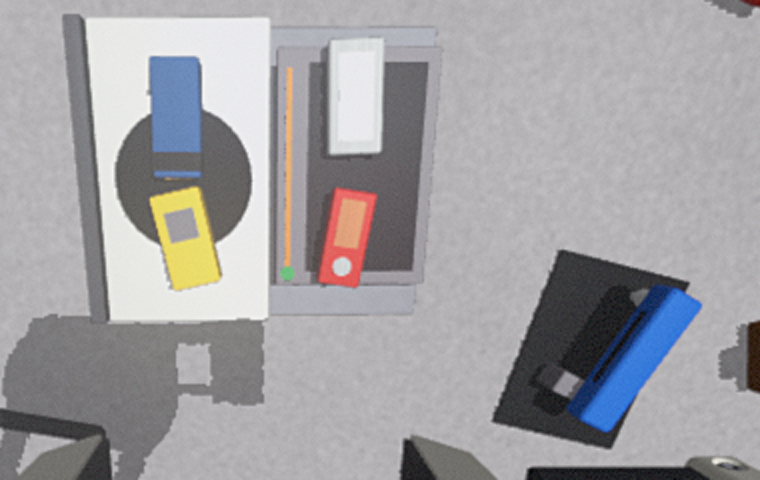

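The crop confirms the layout. The wand's heel end is at crop (560,380) and its slim nose end at (640,297), so the wand's +x points away from the robot. The battery's black band is toward the charger, so its centre lies nearer than the blue area's centre.

```bash
cat >> h.py <<'E'
def go(x,y,z,yaw,o=None):
    "shift+spin in tool axes from current pose to world target (tool down), rounding"
    o=o or sensors.get_obs(); d=totool([[x,y,z]],o)[0]; s=-(yaw-np.degrees(o['tcp_rot'][2])); s=(s+180)%360-180
    return np.round(d,1).tolist(),round(s,1)
E
python3 - <<'E'
from h import *
import pickle
o=pickle.load(open('o1.pkl','rb'))
c=np.array([(329,40),(384,38),(381,153),(330,156)])/2+[190,20]
w=plane('wrist',c,62,o); print(np.round(w,1), w.mean(0), np.degrees(np.arctan2(*(w[:2].mean(0)-w[2:].mean(0))[[1,0]])))
c=np.array([(338,188),(376,194),(358,287),(320,280)])/2+[190,20]
w=plane('wrist',c,66,o); print(np.round(w,1), w.mean(0), np.degrees(np.arctan2(*(w[:2].mean(0)-w[2:].mean(0))[[1,0]])))
E
```

```text
[[645.2 -56.3  62. ]
 [649.7 -89.2  62. ]
 [585.4 -98.5  62. ]
 [580.3 -66.3  62. ]] [615.14523947 -77.5981446   62.        ] 8.501864820014884
[[561.4 -73.7  66. ]
 [560.3 -98.7  66. ]
 [499.7 -96.7  66. ]
 [501.7 -70.4  66. ]] [530.76790859 -84.88319136  66.        ] -2.570623477968458
```

arm_command(
  increments=[0.4, 140, 62, 171, -2, 0.4, 140, 62, 171, -2, 0.4, 140, 62, 171, -2, 0.4, 140, 62, 171, -2, 0.4, 140, 62, 171, -2, 0.4, 140, 62, 171, -2, 0.4, 140, 62, 195, -2, 0.4, 140, 62, 215, -2, 0.4, 140, 62, 229, -2, 0.4, 140, 62, 229, -2, 1, 140, 62, 229, -2, 1, 140, 62, 229, -2, 1, 140, 62, 229, -2, 1, 140, 62, 229, -2, 1, 140, 62, 229, -2, 1, 140, 62, 205, -2, 1, 140, 62, 160, -2, 1, 140, 62, 130, -2, 1, 140, 62, 130, -2, 1, 140, 62, 130, -2],
)

```text
time: 4.4
tool_pos: [614.4, -77.3, 149.2]
tcp_rot: [-3.141, 0.002, 0.139]
contact_force: [-0.8, 0.9, -0.8]
grip_width: 33.4
```

Run:
```python
from h import *
print(go(514,268,110,-11.2), go(514,268,16,-11.2))
```

```text
([-51.4, -355.9, 39.6], np.float64(19.2)) ([-51.2, -355.8, 133.6], np.float64(19.2))
```

arm_command(
  increments=[1, -51, -356, 10, 19, 1, -51, -356, 10, 19, 1, -51, -356, 10, 19, 1, -51, -356, 10, 19, 1, -51, -356, 10, 19, 1, -51, -356, 10, 19, 1, -51, -356, 40, 19, 1, -51, -356, 80, 19, 1, -51, -356, 115, 19, 1, -51, -356, 134, 19, 1, -51, -356, 134, 19, 1, -51, -356, 134, 19, 0.4, -51, -356, 134, 19, 0.4, -51, -356, 134, 19, 0.4, -51, -356, 134, 19, 0.4, -51, -356, 100, 19, 0.4, -51, -356, 50, 19, 0.4, -51, -356, 10, 19, 0.4, -51, -356, 0, 19, 0.4, -51, -356, 0, 19],
)

```text
time: 6.9
tool_pos: [515.3, 268.0, 150.9]
tcp_rot: [-3.141, -0.001, -0.192]
contact_force: [-0.6, 1.3, 0.1]
grip_width: 54.9
```

Run:
```python
from h import *
print(go(531,-84.5,110,-2.5), go(531,-84.5,53,-2.5), go(531,-84.5,150,-2.5))
```

```text
([82.7, 343.0, 40.9], np.float64(-8.5)) ([82.7, 343.0, 97.9], np.float64(-8.5)) ([82.8, 343.0, 0.9], np.float64(-8.5))
```

arm_command(
  increments=[0.4, 83, 343, 0, -8.5, 0.4, 83, 343, 0, -8.5, 0.4, 83, 343, 0, -8.5, 0.4, 83, 343, 0, -8.5, 0.4, 83, 343, 0, -8.5, 0.4, 83, 343, 0, -8.5, 0.4, 83, 343, 30, -8.5, 0.4, 83, 343, 65, -8.5, 0.4, 83, 343, 85, -8.5, 0.4, 83, 343, 98, -8.5, 0.4, 83, 343, 98, -8.5, 1, 83, 343, 98, -8.5, 1, 83, 343, 98, -8.5, 1, 83, 343, 98, -8.5, 1, 83, 343, 98, -8.5, 1, 83, 343, 98, -8.5, 1, 83, 343, 70, -8.5, 1, 83, 343, 30, -8.5, 1, 83, 343, 0, -8.5, 1, 83, 343, 0, -8.5],
)

```text
time: 9.4
tool_pos: [532.5, -84.9, 152.7]
tcp_rot: [3.14, -0.005, -0.044]
contact_force: [0.2, -0.8, -1.2]
grip_width: 27.6
```

Run:
```python
from h import *
print(go(420,287,16,-11.2),sensors.get_obs()['grip_width'])
```

```text
([-129.2, -366.8, 135.7], np.float64(8.7)) 27.559728082494548
```

arm_command(
  increments=[1, -129, -367, 0, 8.5, 1, -129, -367, 0, 8.5, 1, -129, -367, 0, 8.5, 1, -129, -367, 0, 8.5, 1, -129, -367, 0, 8.5, 1, -129, -367, 0, 8.5, 1, -129, -367, 30, 8.5, 1, -129, -367, 70, 8.5, 1, -129, -367, 110, 8.5, 1, -129, -367, 134, 8.5, 1, -129, -367, 134, 8.5, 1, -129, -367, 134, 8.5, 0.4, -129, -367, 134, 8.5, 0.4, -129, -367, 134, 8.5, 0.4, -129, -367, 134, 8.5, 0.4, -129, -367, 100, 8.5, 0.4, -129, -367, 50, 8.5, 0.4, -129, -367, 0, 8.5, 0.4, -129, -367, 0, 8.5, 0.4, -129, -367, 0, 8.5],
)

```text
time: 11.9
tool_pos: [418.0, 287.5, 150.3]
tcp_rot: [3.141, 0.0, -0.192]
contact_force: [-0.0, 0.6, -0.3]
grip_width: 55.1
```

Run:
```python
from m import *
o,im=snap('top','t2')
obj(im,'battery',(100,80,40),(130,255,255),(268,130,320,220),52,n='top')
obj(im,'charger',(20,100,60),(35,255,255),(268,130,320,220),58,n='top')
x=go(519,22.5,42,18.5); print(o['tool_pos'],x)
o=sensors.get_obs()
print(go(593,35.5,42,5))
cv2.imwrite('pics/t2c.png',cv2.resize(im[120:270,150:430],(784,420),interpolation=cv2.INTER_CUBIC))
```

```text
battery [590.5  33.9] [72.  33.9] long deg 0.0
charger [519.8  22.3] [66.3 37.7] long deg 18.4
[417.98320304 287.50344403 150.28977688] ([150.2, 240.5, 107.7], np.float64(-29.5))
([220.4, 213.6, 107.6], np.float64(-16.0))
```

View pics/t2c.png

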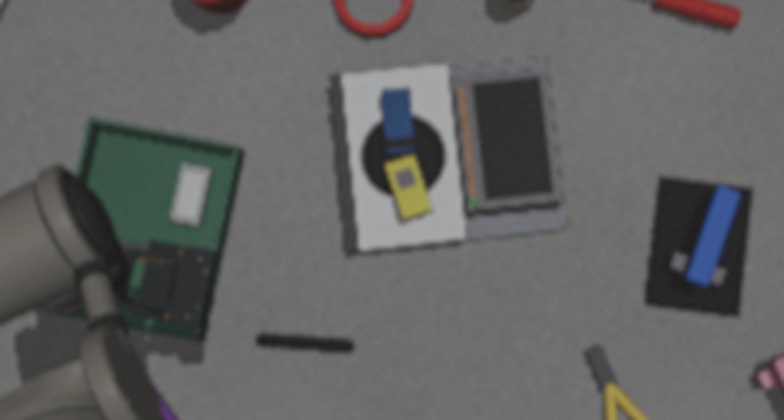

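The crop shows the can lying in the tray at (190,193). The battery (397,115) and charger (407,187) are unmoved on the stage. The wand's heel shows on both sides at (680,262) and (718,275), which confirms the nose points +x.

arm_command(
  increments=[0.4, 150, 240, 0, -29.5, 0.4, 150, 240, 0, -29.5, 0.4, 150, 240, 0, -29.5, 0.4, 150, 240, 0, -29.5, 0.4, 150, 240, 0, -29.5, 0.4, 150, 240, 0, -29.5, 0.4, 150, 240, 40, -29.5, 0.4, 150, 240, 75, -29.5, 0.4, 150, 240, 95, -29.5, 0.4, 150, 240, 109, -29.5, 0.4, 150, 240, 109, -29.5, 1, 150, 240, 109, -29.5, 1, 150, 240, 109, -29.5, 1, 150, 240, 109, -29.5, 1, 150, 240, 109, -29.5, 1, 150, 240, 109, -29.5, 1, 150, 240, 80, -29.5, 1, 150, 240, 40, -29.5, 1, 150, 240, 0, -29.5, 1, 150, 240, 0, -29.5],
)

```text
time: 14.45
tool_pos: [521.6, 23.4, 153.6]
tcp_rot: [3.139, -0.006, 0.323]
contact_force: [0.2, 1.3, -0.1]
grip_width: 33.5
```

Run:
```python
from h import *
print(go(528,342,18,-11.2),sensors.get_obs()['grip_width'])
```

```text
([106.3, -300.5, 135.4], np.float64(29.7)) 33.53986225175661
```

arm_command(
  increments=[1, 107, -301, 0, 29.5, 1, 107, -301, 0, 29.5, 1, 107, -301, 0, 29.5, 1, 107, -301, 0, 29.5, 1, 107, -301, 0, 29.5, 1, 107, -301, 0, 29.5, 1, 107, -301, 30, 29.5, 1, 107, -301, 70, 29.5, 1, 107, -301, 110, 29.5, 1, 107, -301, 132, 29.5, 1, 107, -301, 132, 29.5, 1, 107, -301, 132, 29.5, 0.4, 107, -301, 132, 29.5, 0.4, 107, -301, 132, 29.5, 0.4, 107, -301, 132, 29.5, 0.4, 107, -301, 100, 29.5, 0.4, 107, -301, 50, 29.5, 0.4, 107, -301, 0, 29.5, 0.4, 107, -301, 0, 29.5, 0.4, 107, -301, 0, 29.5],
)

```text
time: 16.95
tool_pos: [525.5, 342.7, 150.4]
tcp_rot: [3.141, 0.0, -0.192]
contact_force: [-1.1, -0.0, -0.5]
grip_width: 55.0
```

Run:
```python
from m import *
o,im=snap('top','t3')
obj(im,'battery',(100,80,40),(130,255,255),(268,130,320,220),52,n='top')
print(o['tool_pos'],o['tcp_rot'],go(592,35.5,40,5.5),o['grip_width'])
```

```text
battery [592.1  33.9] [69.  33.9] long deg 0.0
[525.48686055 342.74097146 150.38304532] [ 3.14124862e+00  3.31675190e-04 -1.92159069e-01] ([124.5, 288.5, 109.7], np.float64(-16.5)) 54.9640276217476
```

arm_command(
  increments=[0.4, 124, 288, 0, -15, 0.4, 124, 288, 0, -15, 0.4, 124, 288, 0, -15, 0.4, 124, 288, 0, -15, 0.4, 124, 288, 0, -15, 0.4, 124, 288, 0, -15, 0.4, 124, 288, 40, -15, 0.4, 124, 288, 75, -15, 0.4, 124, 288, 95, -15, 0.4, 124, 288, 111, -15, 0.4, 124, 288, 111, -15, 1, 124, 288, 111, -15, 1, 124, 288, 111, -15, 1, 124, 288, 111, -15, 1, 124, 288, 111, -15, 1, 124, 288, 111, -15, 1, 124, 288, 80, -15, 1, 124, 288, 40, -15, 1, 124, 288, 0, -15, 1, 124, 288, 0, -15],
)

```text
time: 19.5
tool_pos: [594.4, 36.5, 153.9]
tcp_rot: [3.141, -0.007, 0.07]
contact_force: [-0.7, -0.3, -1.3]
grip_width: 31.6
```

Run:
```python
from h import *
print(go(434,361,18,-11.2),sensors.get_obs()['grip_width'])
```

```text
([-138.3, -335.0, 134.8], np.float64(15.2)) 31.619810506381548
```

arm_command(
  increments=[1, -137, -335, 0, 15, 1, -137, -335, 0, 15, 1, -137, -335, 0, 15, 1, -137, -335, 0, 15, 1, -137, -335, 0, 15, 1, -137, -335, 0, 15, 1, -137, -335, 0, 15, 1, -137, -335, 40, 15, 1, -137, -335, 80, 15, 1, -137, -335, 110, 15, 1, -137, -335, 131, 15, 1, -137, -335, 131, 15, 1, -137, -335, 131, 15, 0.4, -137, -335, 131, 15, 0.4, -137, -335, 131, 15, 0.4, -137, -335, 131, 15, 0.4, -137, -335, 100, 15, 0.4, -137, -335, 50, 15, 0.4, -137, -335, 0, 15, 0.4, -137, -335, 0, 15],
)

```text
time: 22.0
tool_pos: [434.7, 362.7, 155.3]
tcp_rot: [-3.135, -0.007, -0.192]
contact_force: [-0.1, 0.0, 0.7]
grip_width: 55.3
```

Run:
```python
from h import *
o=sensors.get_obs();print(o['tool_pos'],go(480,-60,280,-83.8,o),o['joint_positions'])
```

```text
[434.68085318 362.65806706 155.29199745] ([126.0, 405.5, -126.4], np.float64(72.8)) [ 5.59982867e-01  4.75465751e-01  1.52251431e+00 -7.96486421e-05
  1.13422315e+00  2.32272387e+00]
```

Run:
```python
from h import *
print(go(583.4,-168.5,200,96.2))
```

```text
([247.6, 492.8, -46.1], np.float64(-107.2))
```

arm_command(
  increments=[0, 248, 493, -48, -107, 0, 248, 493, -48, -107, 0, 248, 493, -48, -107, 0, 248, 493, -48, -107, 0, 248, 493, -48, -107, 0, 248, 493, -48, -107, 0, 248, 493, -48, -107, 0, 248, 493, -48, -107, 0, 248, 493, -48, -107, 0, 248, 493, -48, -107, 0, 248, 493, -48, -107, 0, 248, 493, -48, -107, 0, 248, 493, -48, -107, 0, 248, 493, -48, -107],
)

```text
time: 23.75
tool_pos: [581.9, -169.4, 198.7]
tcp_rot: [-3.141, 0.0, 1.675]
contact_force: [-0.4, -0.2, -0.9]
grip_width: 91.9
```

Run:
```python
from m import *
import pickle
o,im=snap('wrist','w4'); pickle.dump(o,open('o4.pkl','wb'))
print(o['tool_pos'],o['tcp_rot'])
_,t=snap('top','t4')
a=cv2.resize(t[120:270,150:430],(560,300),interpolation=cv2.INTER_CUBIC)
v=np.zeros((600,640,3),np.uint8); v[:300,:560]=a; v[300:,:480]=cv2.resize(im,(480,300)); cv2.imwrite('pics/v4.png',v)
```

```text
[ 581.85145608 -169.43465607  198.65887   ] [-3.14146219e+00  1.00674999e-05  1.67489092e+00]
```

View pics/v4.png

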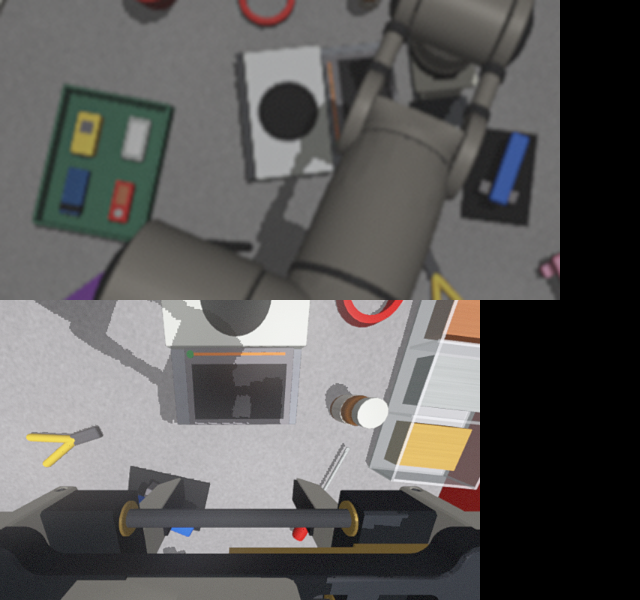

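All four parts lie in the tray: charger (87,132), can (136,137), battery (75,190) and speaker (121,200). The pile's top is clear and the stage is empty. Next I'll lower the open fingers behind the pile and push with both tips.

arm_command(
  increments=[0, 0, 0, 50, 0, 0, 0, 0, 100, 0, 0, 0, 0, 140, 0, 0, 0, 0, 160, 0, 0, 0, 0, 160, 0, 0, 0, 0, 160, 0, 0, 5, 0, 160, 0, 0, 10, 0, 160, 0, 0, 14, 0, 160, 0, 0, 18, 0, 160, 0, 0, 22, 0, 160, 0, 0, 26, 0, 160, 0, 0, 30, 0, 160, 0, 0, 34, 0, 160, 0, 0, 38, 0, 160, 0, 0, 42, 0, 160, 0, 0, 46, 0, 160, 0, 0, 50, 0, 160, 0, 0, 54, 0, 160, 0, 0, 58, 0, 160, 0],
)

```text
time: 26.35
tool_pos: [575.9, -112.2, 38.8]
tcp_rot: [3.141, 0.0, 1.675]
contact_force: [-0.2, -2.8, 1.6]
grip_width: 92.2
```

Run:
```python
from m import *
o,im=snap('wrist','w5')
obj(im,'seam',(8,80,100),(25,255,255),(200,0,420,200),46,o=o)
print(o['tool_pos'],o['contact_force'],o['tcp_rot'])
```

```text
seam [560.   -4.2] [109.2   3.6] long deg 6.0
[ 575.88366575 -112.21884749   38.78535952] [-0.2204525  -2.80828989  1.57115112] [3.14140301e+00 2.15266778e-04 1.67536457e+00]
```

View pics/w5.png

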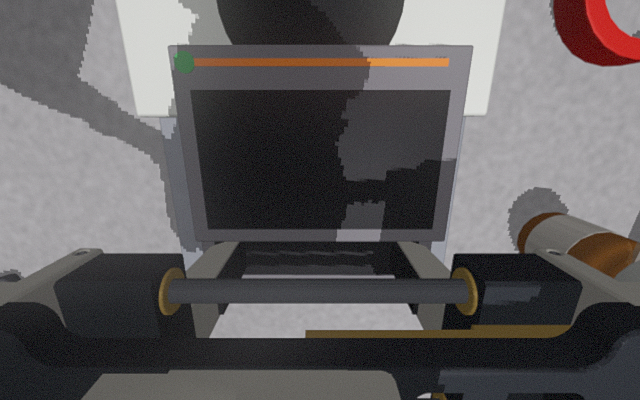

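The unit is moving squarely with both fingertips on its near edge (row 242). The seam is at row 62 and the middle unit shows no shift. Carrying on with the push.

arm_command(
  increments=[0, 4, 0, 0, 0, 0, 8, 0, 0, 0, 0, 12, 0, 0, 0, 0, 16, 0, 0, 0, 0, 20, 0, 0, 0, 0, 24, 0, 0, 0, 0, 28, 0, 0, 0, 0, 32, 0, 0, 0, 0, 36, 0, 0, 0, 0, 40, 0, 0, 0, 0, 44, 0, 0, 0, 0, 48, 0, 0, 0, 0, 52, 0, 0, 0, 0, 56, 0, 0, 0, 0, 60, 0, 0, 0, 0, 64, 0, 0, 0, 0, 68, 0, 0, 0, 0, 72, 0, 0, 0, 0, 76, 0, 0, 0, 0, 78, 0, 0, 0],
)

```text
time: 28.9
tool_pos: [567.7, -34.6, 38.7]
tcp_rot: [3.142, 0.0, 1.676]
contact_force: [0.3, -1.6, -0.3]
grip_width: 91.7
```

Run:
```python
from m import *
o,im=snap('wrist','w6')
print(o['tool_pos'],o['contact_force'])
c,a,b=obj(im,'seam',(8,80,100),(25,255,255),(200,0,420,200),44.5,o=o)
d=c-[562.8,-25.9]; print('seam dock y',d@[-.108,.994])
```

```text
[567.69435481 -34.60847339  38.74450375] [ 0.33023141 -1.61078708 -0.29827804]
seam [551.7  73.7] [110.3   3.6] long deg 6.0
seam dock y 100.15945724487305
```

arm_command(
  increments=[0, 1, 0, 0, 0, 0, 2, 0, 0, 0, 0, 3, 0, 0, 0, 0, 4, 0, 0, 0, 0, 5, 0, 0, 0, 0, 6, 0, 0, 0, 0, 7, 0, 0, 0, 0, 8, 0, 0, 0, 0, 8, 0, 0, 0],
)

```text
time: 30.08
tool_pos: [566.9, -26.7, 38.7]
tcp_rot: [3.142, -0.0, 1.675]
contact_force: [0.4, -0.5, 0.3]
grip_width: 91.7
```

arm_command(
  increments=[0, 0.5, 0, 0, 0, 0, 1, 0, 0, 0, 0, 1.5, 0, 0, 0, 0, 1.5, 0, 0, 0],
)

```text
time: 30.58
tool_pos: [567.1, -26.1, 38.8]
tcp_rot: [3.141, 0.001, 1.676]
contact_force: [1.6, -5.4, -0.8]
grip_width: 91.7
```

arm_command(
  increments=[0, 1, 0, 0, 0, 0, 1, 0, 0, 0],
)

```text
time: 30.82
tool_pos: [567.1, -26.0, 38.9]
tcp_rot: [3.141, 0.003, 1.676]
contact_force: [1.8, -9.5, -0.9]
grip_width: 92.1
```

Run:
```python
from m import *
o,im=snap('wrist','w7')
print(o['tool_pos'],o['contact_force'])
c,a,b=obj(im,'seam',(8,80,100),(25,255,255),(200,0,420,200),44.5,o=o)
g,_,_=obj(im,'dot',(50,100,60),(80,255,255),(150,20,230,110),44.5,o=o)
for p in(c,g):
    d=p-[562.8,-25.9]; print('dock',d@[.994,.108],d@[-.108,.994])
cv2.imwrite('pics/w7b.png',im)
```

```text
[567.10129436 -26.0158939   38.85179097] [ 1.80386222 -9.50281849 -0.85725918]
seam [551.   81.8] [110.3   4. ] long deg 6.3
dot [493.   76.1] [0. 0.] long deg 0.0
dock -0.07309506225581282 108.3684257659912
dock -58.40268951416011 108.89378646850587
```

View pics/w7.png

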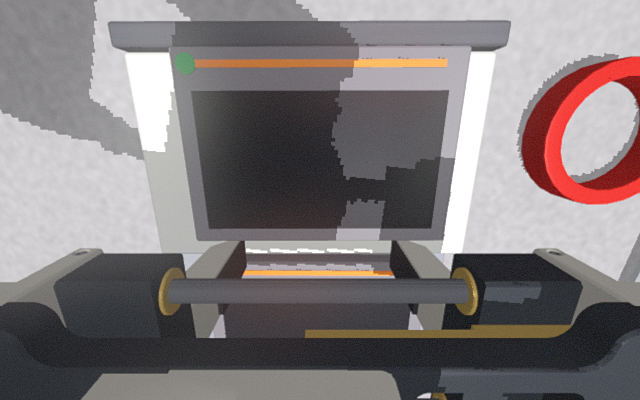

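The unit lies against the stop bar: its top edge (row 45) meets the bar, with no gap. The force rose to 9.5 N, so it is seated. My region of interest cut the seam mask at column 420. I'll re-read the seam ends at (448,62) and the dot at (185,63), and plan the retreat and a look at the wand.

Run:
```python
from m import *
o=sensors.get_obs(); im=cv2.imread('pics/w7.png')
c,a,b=obj(im,'seam',(8,80,100),(25,255,255),(180,40,470,90),44.5,o=o)
P=plane('wrist',[(185,63),(448,62.5),(172,46),(471,46)],44.5,o)[:,:2]; print(P)
d=P-[562.8,-25.9]; print(d@[.994,.108],d@[-.108,.994], (P[2]+P[3])/2)
# look pose for the wand: wand at (464.6,-312.7), yaw -20
u=np.array([np.cos(np.radians(-20.3)),np.sin(np.radians(-20.3))])
p=np.array([464.6,-312.7])-90*u
print(p,go(*p,200,-20.3))
```

```text
seam [556.5  82.4] [126.4   4. ] long deg 6.3
[[488.9766325   75.18450383]
 [620.15343239  89.33288324]
 [482.89206699  82.14333528]
 [629.64637131  97.72695941]]
[-62.46330088  69.45446318 -67.7598052   79.7970047 ] [108.45092049 108.34731525 116.02513204 115.66578956] [556.26921915  89.93514735]
[ 380.18999588 -281.47579136] ([-234.8, -212.6, -160.7], np.float64(116.3))
```

arm_command(
  increments=[0, -6, 0, 0, 0, 0, -12, 0, 0, 0, 0, -12, 0, -40, 0, 0, -12, 0, -100, 0, 0, -12, 0, -160, 0, 0, -12, 0, -160, 0, 0, -235, -213, -161, 116, 0, -235, -213, -161, 116, 0, -235, -213, -161, 116, 0, -235, -213, -161, 116, 0, -235, -213, -161, 116, 0, -235, -213, -161, 116, 0, -235, -213, -161, 116, 0, -235, -213, -161, 116, 0, -235, -213, -161, 116, 0, -235, -213, -161, 116, 0, -235, -213, -161, 116, 0, -235, -213, -161, 116, 0, -235, -213, -161, 116, 0, -235, -213, -161, 116],
)

```text
time: 33.38
tool_pos: [379.2, -280.2, 199.5]
tcp_rot: [-3.141, 0.0, -0.348]
contact_force: [0.2, 0.4, 0.3]
grip_width: 91.9
```

Run:
```python
from m import *
import pickle
o,im=snap('wrist','w8'); pickle.dump(o,open('o8.pkl','wb'))
print(o['tool_pos'],o['tcp_rot'])
obj(im,'wand',(105,150,110),(125,255,255),(200,0,450,240),52,o=o)
obj(im,'pad',(0,0,0),(180,80,50),(200,0,450,250),4,o=o)
```

```text
[ 379.22197887 -280.21875897  199.52673366] [-3.14141683e+00  2.66025388e-04 -3.47591290e-01]
wand [ 464.8 -311.6] [ 27. 111.] long deg -20.6
pad [ 257.7 -352.9] [11.3 13.2] long deg -15.3
```

View pics/w8.png

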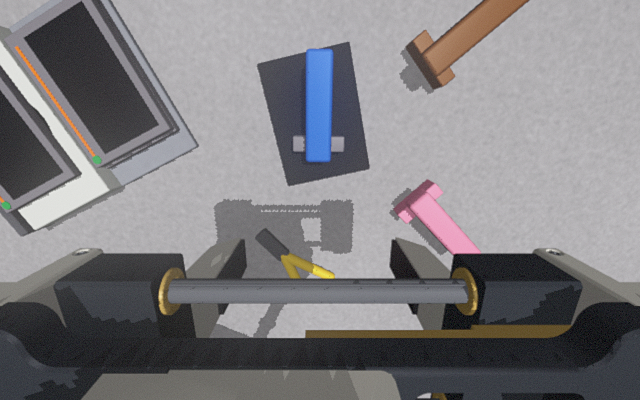

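Run:
```python
from m import *
import pickle
o=pickle.load(open('o8.pkl','rb'))
c=np.array([464.8,-311.6]); a=np.radians(-20.5); u=np.array([np.cos(a),np.sin(a)]); n=np.array([-u[1],u[0]])
H=plane('wrist',[(298.5,137),(343,137),(298.5,151),(343,151)],32,o)[:,:2]-c; print('heel in wand frame',np.round(np.c_[H@u,H@n],1).tolist())
P=plane('wrist',[(258,64),(350,42),(370,167),(288,186)],4,o)[:,:2]; print('pad',P.mean(0).round(1), (P[0]-P[3]),(P[1]-P[2]))
t=c+4*u; print(t,go(*t,100,-20.5,o),go(*t,25,-20.5,o))
```

```text
heel in wand frame [[-30.9, 23.0], [-30.3, -28.3], [-46.8, 23.2], [-46.3, -28.9]]
pad [ 455.7 -305.8] [147.05251459 -21.09608666] [144.79397623 -19.60756202]
[ 468.54668876 -313.00082953] ([95.2, 0.4, 99.5], np.float64(0.6)) ([95.2, 0.4, 174.5], np.float64(0.6))
```

The wand's blue bar runs along columns 306–333, with the heel at row 144 nearest the robot, so the nose is at the far end. The measured heel at wand x -47 to -30 fits the frame. Gripping it now.

arm_command(
  increments=[0.3, 95, 0.5, 60, 0.6, 0.3, 95, 0.5, 80, 0.6, 0.3, 95, 0.5, 100, 0.6, 0.3, 95, 0.5, 120, 0.6, 0.3, 95, 0.5, 140, 0.6, 0.3, 95, 0.5, 160, 0.6, 0.3, 95, 0.5, 174, 0.6, 0.3, 95, 0.5, 174, 0.6, 0.3, 95, 0.5, 174, 0.6, 1, 95, 0.5, 174, 0.6, 1, 95, 0.5, 174, 0.6, 1, 95, 0.5, 174, 0.6, 1, 95, 0.5, 174, 0.6, 1, 95, 0.5, 174, 0.6, 1, 95, 0.5, 165, 0.6, 1, 95, 0.5, 130, 0.6, 1, 95, 0.5, 90, 0.6, 1, 95, 0.5, 50, 0.6, 1, 95, 0.5, 50, 0.6, 1, 95, 0.5, 50, 0.6],
)

```text
time: 35.92
tool_pos: [467.9, -312.9, 149.1]
tcp_rot: [-3.141, 0.001, -0.36]
contact_force: [-0.3, -0.5, -1.5]
grip_width: 27.7
```

Run:
```python
from m import *
o,im=snap('wrist','w9')
print(o['tool_pos'],o['tcp_rot'],o['grip_width'])
c,a,b=obj(im,'wand',(105,150,80),(125,255,255),(200,100,450,300),52+o['tool_pos'][2]-25,o=o)
print(totool([[*c,0]],o), totool(np.c_[b,b[:,0]*0],o).round(1).tolist())
cv2.imwrite('pics/w9c.png',im[100:300,180:460])
# start above seam point 0: nose 20 mm above the glass
u=np.array([np.cos(np.radians(6.2)),np.sin(np.radians(6.2))]); s0=np.array([556.5,82.4])-60*u; t=s0-42*u
print('s0',s0,'tcp',t,go(*t,44.5+21+25,6.2,o))
```

```text
[ 467.88786724 -312.87118595  149.12789746] [-3.14121646e+00  1.12212458e-03 -3.59676062e-01] 27.6959048750866
wand [ 492.1 -321.3] [28.1 57.1] long deg -20.5
[[ 25.83761921  -0.54126069 149.09921247]] [[-2.7, 13.5, 149.1], [54.4, 13.5, 149.1], [54.4, -14.6, 149.1], [-2.8, -14.5, 149.1]]
s0 [496.85094216  75.92003866] tcp [455.09660167  71.38406572] ([-147.2, -355.1, 58.9], np.float64(-26.8))
```

View pics/w9c.png

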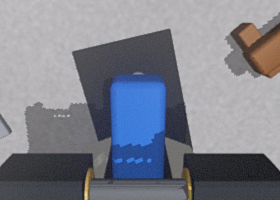

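The wand is held level and straight in the jaws: the bar end is at crop (137,75) and the nose is out front. Moving to above the green dot.

arm_command(
  increments=[1, -148, -355, 0, -26.5, 1, -148, -355, 0, -26.5, 1, -148, -355, 0, -26.5, 1, -148, -355, 0, -26.5, 1, -148, -355, 0, -26.5, 1, -148, -355, 0, -26.5, 1, -148, -355, 0, -26.5, 1, -148, -355, 0, -26.5, 1, -148, -355, 0, -26.5, 1, -148, -355, 0, -26.5, 1, -148, -355, 20, -26.5, 1, -148, -355, 40, -26.5, 1, -148, -355, 55, -26.5, 1, -148, -355, 55, -26.5, 1, -148, -355, 55, -26.5],
)

```text
time: 37.85
tool_pos: [455.3, 70.5, 95.2]
tcp_rot: [3.141, -0.001, 0.102]
contact_force: [0.7, 0.3, -0.7]
grip_width: 27.8
```

Run:
```python
from m import *
o,im=snap('wrist','w10')
_,s=snap('side','s10')
print(o['tool_pos'],o['tcp_rot'],o['grip_width'])
c,a,b=obj(im,'wand',(105,150,80),(125,255,255),(200,100,450,300),o['tool_pos'][2]+27,o=o)
print(totool(np.c_[b,b[:,0]*0],o)[:,:2].round(1).tolist())
print(go(454.1,71.3,69.5,6.2,o))
v=np.zeros((600,640,3),np.uint8); v[:300,:480]=cv2.resize(im,(480,300)); v[300:,:]=cv2.resize(s[140:260,250:506],(640,300),interpolation=cv2.INTER_CUBIC); cv2.imwrite('pics/v10.png',v)
```

```text
[455.29579137  70.53282353  95.21287531] [ 3.14137090e+00 -8.24106288e-04  1.01854046e-01] 27.792592978020767
wand [481.   74.2] [57.1 27.8] long deg 5.9
[[-2.6, -14.9], [-2.6, 12.9], [54.5, 12.8], [54.5, -15.0]]
([-1.1, -0.9, 25.7], np.float64(-0.4))
```

View pics/v10.png

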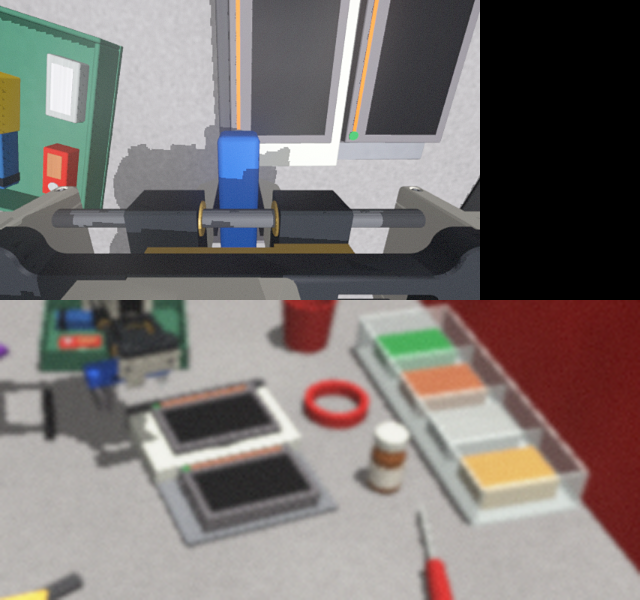

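The wand's bar lines up with the seam (column 238 in the wrist half), and all the parts are still in the tray. Lowering the nose over the dot.

arm_command(
  increments=[1, -1, -1, 8, -0.4, 1, -1, -1, 14, -0.4, 1, -1, -1, 19, -0.4, 1, -1, -1, 23, -0.4, 1, -1, -1, 25.5, -0.4, 1, -1, -1, 25.5, -0.4, 1, -1, -1, 25.5, -0.4, 1, -1, -1, 25.5, -0.4, 1, -1, -1, 25.5, -0.4, 1, -1, -1, 25.5, -0.4],
)

```text
time: 39.2
tool_pos: [453.7, 71.9, 69.2]
tcp_rot: [3.141, -0.0, 0.11]
contact_force: [0.5, 0.2, -1.6]
grip_width: 27.7
```

Run:
```python
from m import *
o=sensors.get_obs(); T=pose(o); print(o['tool_pos'],o['tcp_rot'],o['contact_force'],o['grip_width'])
print('nose', T@[43,0,21,1])
_,s=snap('side','s11'); P=proj('side',[[496.9,75.9,44.5],[616,89,44.5],(T@[43,0,21,1])[:3]]); print(P)
cv2.imwrite('pics/s11c.png',cv2.resize(s[150:210,270:390],(800,400),interpolation=cv2.INTER_CUBIC))
```

```text
[453.73845239  71.92134521  69.23888967] [ 3.14146669e+00 -1.15550298e-04  1.09740910e-01] [ 0.49206835  0.15510026 -1.64395218] 27.721177065124213
nose [496.48248756  76.62837494  48.24385864   1.        ]
[[313.84467181 181.7284002 ]
 [346.85471401 174.68643071]
 [313.66127336 180.72373173]]
```

View pics/s11c.png

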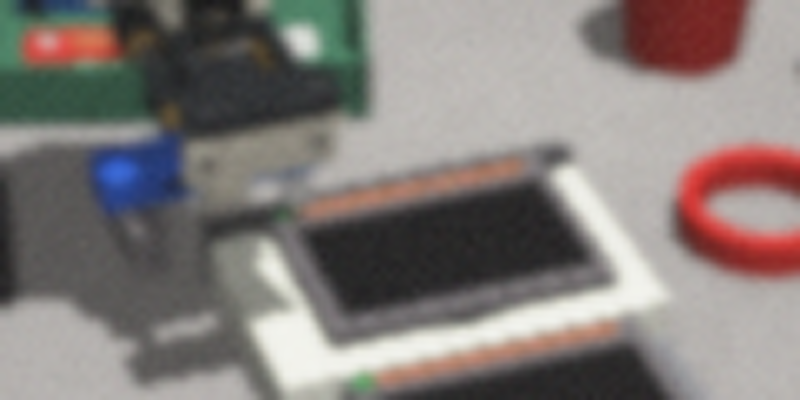

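The view shows the wand level just over the unit's dot corner, at crop (285,213). There is no upward contact force. Tracing the seam at 2 cm/s.

arm_command(
  increments=[1, 2.5, 0, 0, 0, 1, 5, 0, 0, 0, 1, 7.5, 0, 0, 0, 1, 10, 0, 0, 0, 1, 12.5, 0, 0, 0, 1, 15, 0, 0, 0, 1, 17.5, 0, 0, 0, 1, 20, 0, 0, 0, 1, 22.5, 0, 0, 0, 1, 25, 0, 0, 0, 1, 27.5, 0, 0, 0, 1, 30, 0, 0, 0, 1, 32.5, 0, 0, 0, 1, 35, 0, 0, 0, 1, 37.5, 0, 0, 0, 1, 40, 0, 0, 0, 1, 42.5, 0, 0, 0, 1, 45, 0, 0, 0, 1, 47.5, 0, 0, 0, 1, 50, 0, 0, 0],
)

```text
time: 41.75
tool_pos: [503.6, 77.4, 69.2]
tcp_rot: [3.141, 0.0, 0.11]
contact_force: [-0.1, 0.8, -1.5]
grip_width: 28.1
```

```bash
cat > n.py <<'E'
from m import *
o,im=snap('wrist','trace'); T=pose(o); N=(T@[43,0,21,1])[:3]; print(o['tool_pos'],o['grip_width'],o['contact_force'],'nose',N)
u=np.array([np.cos(np.radians(6.25)),np.sin(np.radians(6.25))]); d=N[:2]-[556.5,82.4]; print('along',d@u,'off',d@[-u[1],u[0]],'h',N[2]-44.5)
c,a,b=obj(im,'wand',(105,150,80),(125,255,255),(200,100,450,300),o['tool_pos'][2]+27,o=o)
print('bar end tool x',totool(np.c_[b,b[:,0]*0],o)[:,0].max())
E
python3 n.py
```

```text
[503.57791017  77.39793684  69.18589262] 28.128743238286656 [-0.11168607  0.82969558 -1.46682423] nose [546.3189351   82.10544871  48.18484217]
along -10.152618971238086 off 0.8155801452403681 h 3.684842171087155
wand [529.1  80.9] [56.8 27.9] long deg 5.7
bar end tool x 54.31915020000281
```

Tracking well: 0.8 mm off the line and 3.7 mm up, with a steady grip.

arm_command(
  increments=[1, 2.5, 0, 0, 0, 1, 5, 0, 0, 0, 1, 7.5, 0, 0, 0, 1, 10, 0, 0, 0, 1, 12.5, 0, 0, 0, 1, 15, 0, 0, 0, 1, 17.5, 0, 0, 0, 1, 20, 0, 0, 0, 1, 22.5, 0, 0, 0, 1, 25, 0, 0, 0, 1, 27.5, 0, 0, 0, 1, 30, 0, 0, 0, 1, 32.5, 0, 0, 0, 1, 35, 0, 0, 0, 1, 37.5, 0, 0, 0, 1, 40, 0, 0, 0, 1, 42.5, 0, 0, 0, 1, 45, 0, 0, 0, 1, 47.5, 0, 0, 0, 1, 50, 0, 0, 0],
)

```text
time: 44.3
tool_pos: [553.3, 82.9, 69.2]
tcp_rot: [3.142, -0.0, 0.11]
contact_force: [0.0, -0.1, -2.0]
grip_width: 28.0
```

```bash
python3 n.py
```

```text
[553.29613921  82.92054201  69.20090746] 28.008989429687066 [ 0.00659902 -0.14362291 -1.97387881] nose [596.03829952  87.62962792  48.20252081]
along 39.87263049319231 off 0.8941336719442938 h 3.702520808538196
wand [577.7  86.3] [54.3 28. ] long deg 5.8
bar end tool x 51.82895082981602
```

arm_command(
  increments=[1, 2.5, 0, 0, 0, 1, 5, 0, 0, 0, 1, 7.5, 0, 0, 0, 1, 10, 0, 0, 0, 1, 12.5, 0, 0, 0, 1, 15, 0, 0, 0, 1, 17.5, 0, 0, 0, 1, 20, 0, 0, 0, 1, 21, 0, 0, 0, 1, 21, 0, 0, 0, 1, 21, 0, 0, 0, 1, 21, 0, 0, 0, 1, 21, 0, 0, 0, 1, 21, 0, 0, 0, 1, 18.5, 0, 0, 0, 1, 16, 0, 0, 0, 1, 13.5, 0, 0, 0, 1, 11, 0, 0, 0, 1, 8.5, 0, 0, 0, 1, 6, 0, 0, 0],
)

```text
time: 46.85
tool_pos: [558.9, 83.5, 69.2]
tcp_rot: [3.141, -0.0, 0.11]
contact_force: [0.2, 0.3, -1.6]
grip_width: 27.9
```

```bash
python3 n.py
```

```text
[558.90748538  83.52001514  69.20996386] 27.913762947832712 [ 0.2301332   0.33583468 -1.59322013] nose [601.64948594  88.2278876   48.21097996]
along 45.51559657989536 off 0.8779651675649605 h 3.710979956723733
wand [583.2  87. ] [54.2 28. ] long deg 6.1
bar end tool x 51.688160335083175
```

The bar end now reads 2.5 mm shorter, so I'll check whether the grip slipped.

Run:
```python
from h import *
a=cv2.imread('pics/w10.png')[130:300,230:410]; b=cv2.imread('pics/trace.png')[130:300,230:410]
_,s=snap('side','s12')
v=np.zeros((600,800,3),np.uint8); v[:340,:360]=cv2.resize(a,(360,340)); v[:340,380:740]=cv2.resize(b,(360,340)); v[345:595,:500]=cv2.resize(s[150:210,280:400],(500,250),interpolation=cv2.INTER_CUBIC)
cv2.imwrite('pics/v12.png',v)
```

```text
(no output)
```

View pics/v12.png

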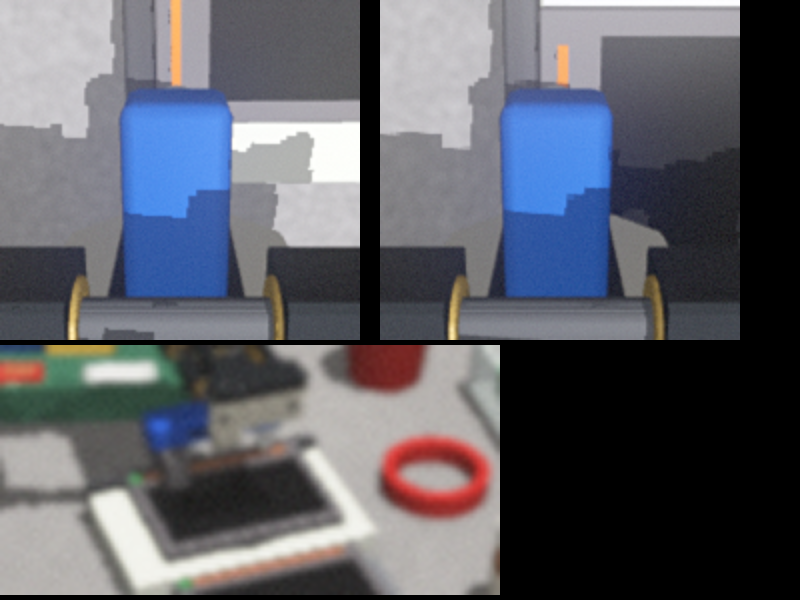

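Both wrist crops show the bar end at the same place, so there was no slip; only the shading at the tip changed the mask. The seam's end sits just ahead of the nose, as it should. Tracing back.

arm_command(
  increments=[1, -2.5, 0, 0, 0, 1, -5, 0, 0, 0, 1, -7.5, 0, 0, 0, 1, -10, 0, 0, 0, 1, -12.5, 0, 0, 0, 1, -15, 0, 0, 0, 1, -17.5, 0, 0, 0, 1, -20, 0, 0, 0, 1, -22.5, 0, 0, 0, 1, -25, 0, 0, 0, 1, -27.5, 0, 0, 0, 1, -30, 0, 0, 0, 1, -32.5, 0, 0, 0, 1, -35, 0, 0, 0, 1, -37.5, 0, 0, 0, 1, -40, 0, 0, 0, 1, -42.5, 0, 0, 0, 1, -45, 0, 0, 0, 1, -47.5, 0, 0, 0, 1, -50, 0, 0, 0],
)

```text
time: 49.45
tool_pos: [509.2, 78.1, 69.2]
tcp_rot: [3.141, -0.0, 0.11]
contact_force: [-0.5, -0.0, -1.6]
grip_width: 28.1
```

```bash
python3 n.py
```

```text
[509.23841209  78.05309777  69.19755727] 28.11766217327244 [-0.53572129 -0.03263006 -1.56913918] nose [551.9810734   82.76152198  48.20004203]
along -4.452709863681929 off 0.8513346342170621 h 3.7000420308528135
wand [535.   81.6] [57.3 27.9] long deg 5.7
bar end tool x 54.78991804663977
```

arm_command(
  increments=[1, -2.5, 0, 0, 0, 1, -5, 0, 0, 0, 1, -7.5, 0, 0, 0, 1, -10, 0, 0, 0, 1, -12.5, 0, 0, 0, 1, -15, 0, 0, 0, 1, -17.5, 0, 0, 0, 1, -20, 0, 0, 0, 1, -22.5, 0, 0, 0, 1, -25, 0, 0, 0, 1, -27.5, 0, 0, 0, 1, -30, 0, 0, 0, 1, -32.5, 0, 0, 0, 1, -35, 0, 0, 0, 1, -37.5, 0, 0, 0, 1, -40, 0, 0, 0, 1, -42.5, 0, 0, 0, 1, -45, 0, 0, 0, 1, -47.5, 0, 0, 0, 1, -50, 0, 0, 0],
)

```text
time: 52.0
tool_pos: [459.5, 72.6, 69.2]
tcp_rot: [3.142, -0.0, 0.11]
contact_force: [0.2, -0.3, -0.8]
grip_width: 28.1
```

arm_command(
  increments=[1, -2.5, 0, 0, 0, 1, -5, 0, 0, 0, 1, -6, 0, 0, 0, 1, -6, 0, 0, 0, 1, -6, 0, 0, 0, 1, -6, 0, 0, 0, 1, -6, 0, 0, 0, 1, -6, 0, 0, 0, 1, -6, 0, 0, 0],
)

```text
time: 53.12
tool_pos: [453.7, 71.9, 69.2]
tcp_rot: [3.142, 0.0, 0.11]
contact_force: [-0.2, 0.1, -2.5]
grip_width: 27.4
```

```bash
python3 n.py
python3 - <<'E'
from h import *
# wand onto pad centre: origin at tool x -3.5
o=sensors.get_obs(); a=np.radians(-14); u=np.array([np.cos(a),np.sin(a)])
t=np.array([455.7,-305.8])+3.5*u; print(t,go(*t,150,-14,o)); print(go(*t,25,-14,o))
E
```

```text
[453.71213446  71.93755386  69.17473729] 27.442516140567243 [-0.17101303  0.11426316 -2.46761866] nose [496.45284976  76.64615419  48.17330071]
along -60.31665349845068 off 0.8174986972338351 h 3.6733007139458493
wand [478.   75.6] [54.2 27.8] long deg 6.1
bar end tool x 51.6787396666425
[ 459.09603504 -306.64672663] ([-36.1, 376.9, -80.8], np.float64(20.3))
([-36.1, 376.9, 44.2], np.float64(20.3))
```

arm_command(
  increments=[1, 0, 0, -20, 0, 1, 0, 0, -50, 0, 1, 0, 0, -80, 0, 1, 0, 0, -80, 0, 1, -36, 377, -80, 20, 1, -36, 377, -80, 20, 1, -36, 377, -80, 20, 1, -36, 377, -80, 20, 1, -36, 377, -80, 20, 1, -36, 377, -80, 20, 1, -36, 377, -80, 20, 1, -36, 377, -80, 20, 1, -36, 377, -80, 20, 1, -36, 377, -50, 20, 1, -36, 377, -20, 20, 1, -36, 377, 10, 20, 1, -36, 377, 25, 20, 1, -36, 377, 30, 20, 1, -36, 377, 30, 20, 1, -36, 377, 30, 20],
)

```text
time: 55.68
tool_pos: [459.8, -307.1, 40.3]
tcp_rot: [3.141, -0.002, -0.239]
contact_force: [0.0, -0.5, -1.1]
grip_width: 27.8
```

```bash
python3 n.py | sed -n '1p;3,4p'
python3 - <<'E'
from h import *
_,s=snap('side','s14'); cv2.imwrite('pics/s14c.png',cv2.resize(s[200:320,250:410],(640,480),interpolation=cv2.INTER_CUBIC))
E
```

```text
[ 459.80554921 -307.13317719   40.26883729] 27.839029948922622 [ 0.0298423  -0.49582354 -1.1008768 ] nose [ 501.61241641 -317.34799469   19.3441304 ]
wand [ 485.2 -312.5] [28.3 57.6] long deg -13.7
bar end tool x 54.6422541637872
```

View pics/s14c.png

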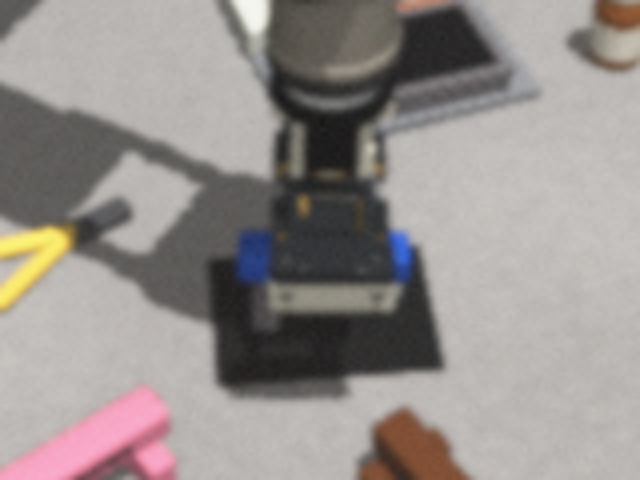

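The wand hangs level over the middle of the pad. Lowering it gently.

arm_command(
  increments=[1, 0, 0, 4, 0, 1, 0, 0, 8, 0, 1, 0, 0, 11, 0, 1, 0, 0, 13, 0, 1, 0, 0, 14, 0, 1, 0, 0, 15, 0, 1, 0, 0, 15, 0],
)

```text
time: 56.65
tool_pos: [459.2, -306.7, 25.8]
tcp_rot: [3.141, -0.0, -0.239]
contact_force: [-4.1, 2.7, 12.6]
grip_width: 27.6
```

arm_command(
  increments=[0.3, 0, 0, -0.5, 0, 0.3, 0, 0, -0.5, 0, 0.3, 0, 0, -0.5, 0, 0.3, 0, 0, -0.5, 0, 0.3, 0, 0, -15, 0, 0.3, 0, 0, -35, 0, 0.3, 0, 0, -70, 0, 0.3, 0, 0, -120, 0, 0.3, -80, 0, -170, 0, 0.3, -80, 0, -170, 0, 0.3, -80, 0, -170, 0, 0.3, -80, 0, -170, 0],
)

```text
time: 58.15
tool_pos: [382.0, -288.0, 194.5]
tcp_rot: [3.141, -0.001, -0.24]
contact_force: [-0.4, 0.1, -0.3]
grip_width: 64.4
```

Run:
```python
from m import *
o,im=snap('wrist','w15'); _,t=snap('top','t15')
print(o['tool_pos'],o['contact_force'])
obj(im,'wand',(105,150,80),(125,255,255),(200,0,450,240),56,o=o)
obj(t,'seam',(5,60,80),(25,255,255),(255,120,312,225),44.5,n='top')
v=np.zeros((600,640,3),np.uint8); v[:300,:480]=cv2.resize(im,(480,300)); v[300:,:560]=cv2.resize(t[120:270,150:430],(560,300),interpolation=cv2.INTER_CUBIC); cv2.imwrite('pics/v15.png',v)
```

```text
[ 382.01496715 -287.98331117  194.47583497] [-0.42110714  0.12951119 -0.32048062]
wand [ 455.6 -304.8] [ 27.4 109.1] long deg -13.7
seam [557.6  80.9] [123.2   6.5] long deg 6.1
```

View pics/v15.png

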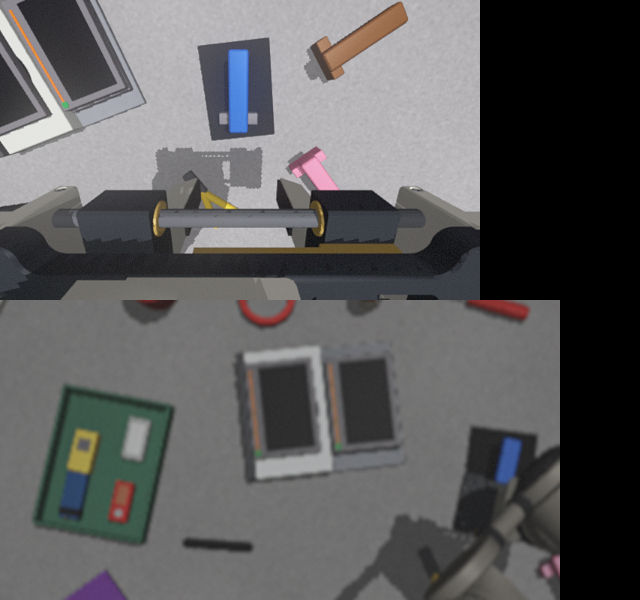

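The wand stands upright in the middle of the pad. The top unit is against the stop bar, the lower two are stacked on the seat, and all four parts are in the tray. Handing in.

```bash
python3 -c "
from plant import ticket
print(ticket.close_job())"
```

```text
the job is handed in; nothing more can be done
None
```

The job is done and handed in at about 58 s of robot time, with no verdict reported.

- **Parts:** The can, speaker, charger and battery are all in the green tray. In the last picture the charger had shifted, leaving it end to end with the battery, but both were still well inside.
- **Top e-reader:** I slid it onto the stage with both fingertips and pressed it to about 9.5 N against the stop bar. The seam measured 108.3 mm along the dock's y, against 108.5 mm expected. The unit sits about 5 mm off centre along the bar and square within about 0.2°.
- **Seam:** The wand's nose went from the dot to the far end and back at 2 cm/s. My estimates put it about 1 mm off the line and 3.7 mm above the glass. The nose was hidden in the pictures, so these come from the arm's pose and the measured grip.
- **Wand:** It stands upright on the pad, with its bar within about 1 mm of the pad's centre. The robot is clear and touches nothing.

**Checks that disagreed or were not made:**
- Some readings of the wand's bar end were about 2.5 mm short. The pictures showed this was shading at the tip, not a slip.
- One seam reading was wrong because my crop cut it off, and I measured it again.
- I checked that the two lower e-readers stayed put only by eye and by the low pushing forces of 3 N or less while sliding. I did not measure them.

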